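# Close the fuel can: quarter-turn ratchet cap, tightened to the clicks

### The job

Put the black ratchet cap back on the filler neck of the red fuel can: set it on so that its lugs drop into the slots of the neck, press it down lightly against its sprung seal, turn it clockwise to its stop and on until the ratchet has clicked two to four times there, then let go. The ratchet must not click before the cap is home (if it does, the lugs were not pressed under the flange), and leaning hard on the cap would crush the seal. Do not push the can out of its place or disturb the oil can, the tape measure and the green tray.

Things in the scene. Friction and masses are not known exactly. Their poses are not given: they have to be found in the camera images.
- cap_centre (a point): Point on the cap's axis half-way up its grip. Grip shell: black fluted round knob 56 mm across, from 13.5 mm below to 12 mm above this point; grey plug below it; 48 mm tall in all, 0.13 kg. It starts upright on its plug, this point 36 mm above the board. z runs up the axis; x points over one of the plug's three lugs (others at 120 and 240 degrees) and turns with the plug, not the shell.
- cap_tip (a point): Centre of the plug's flat tip, 36 mm below cap_centre. The plug is 27.6 mm across, bevelled over its lowest 3 mm to 22 mm. Above the tip: lugs from 5 to 14 mm, the sprung seal's free face (a rubber ring of 40 to 48 mm) at 19 mm, underside of the shell at 22.5 mm.
- cap_lug (a point): Centre of one of the three lugs: 16.5 mm from the axis along the x axis of cap_centre, 26.5 mm below that point. Lugs reach out to 19.3 mm from the axis, are 9 mm tall and 26 degrees wide, lower edges bevelled.
- cap_shell: The fluted grip shell, the part to hold and turn (56 mm across). Its origin is on the axis at the plug's tip, 36 mm below cap_centre; its x axis points along the raised yellow arrow on its top. Until the ratchet has slipped the arrow points over the lug at cap_lug.
- cap_ratchet (a joint): Angle of shell against plug, rad: 0 at the start, grows clockwise (seen from above). The shell carries the plug along up to about 0.3 N m; beyond, a sprung pawl climbs a saw tooth over 0.3 rad, then drops into the next with a click and the torque falls: a click every 0.42 rad (24 degrees). Two clicks read about 0.84, four 1.68. It does not slip anticlockwise.
- neck (a point): Nominal centre of the top face of the steel filler neck, on its axis, 138 mm above the board, axes as the can's. The neck is a pressed-in part: the real one stands up to 6 mm higher or lower than this, exact sideways. 49 mm across, rising some 34 mm from the can; 7 mm thick flange with a 30 mm mouth and three slots for the lugs, 36 degrees wide, out to 20.5 mm from the axis: along x, at 120 and 240 degrees.
- neck_seal (a point): 17 mm above neck: nominal place of cap_centre (really up to 6 mm higher or lower) when the lugs are in the slots and the seal just touches; lugs not in slots land 14 mm higher. The seal gives at 8 N, then 1 N more per mm; 3.5 mm down (11.5 N) the shell bottoms. Pressed 2 to 3.5 mm the lugs pass under the flange and it turns clockwise (drag under 0.1 N m); less, the slots block it. Over 18 N is too hard.
- stop_a (a point): Nominal place of a lug's centre (16.5 mm from the neck's axis, 11.5 mm below its nominal top) when it is at its solid stop and the cap let go; the seal then lifts the cap so that cap_centre is 2 mm lower than at the seal's first touch and the lugs hold it. 35 degrees clockwise (from above) of the middle of the slot on the x axis of neck. Anticlockwise from the slots is blocked.
- stop_b (a point): The same for the slot at 120 degrees (anticlockwise from x, seen from above). Any lug may go to any stop.
- stop_c (a point): The same for the slot at 240 degrees.
- fuel_can: The red fuel can, 112 x 232 x 104 mm without neck and handle, 2.6 kg, loose on the board. Origin at the centre of its underside; y runs along its length. The neck's axis is at y = +70 mm; the carrying handle, a bar up to 142 mm high, runs along y from -112 to -6 mm.
- oil_can_middle (a point): Bystander: small dark green oil can with a red tip, 52 mm across and 120 mm tall; point on its axis 55 mm up.
- tape_measure_middle (a point): Bystander: green tape measure standing on edge, 32 x 79 x 67 mm; point 30 mm above the board.
- green_tray_middle (a point): Bystander: green plastic tray of screws, 71 x 91 x 22 mm; its centre.
Mind the look-alikes: they are no part of the job. What is shaped like the part that bears cap_centre but blue or white is not meant.

How it is judged:
On the way, in this order (a step that is already met when the one before it is completed fails the run):
1. the cap is on the neck with its lugs in the slots, the ratchet not slipped (horizontal distance between cap_centre and neck below 0.004 m and z of cap_centre in the frame of neck below 0.0242 m and value of joint cap_ratchet below 0.4 rad), for 0.1 s.
2. pressed in and turned clockwise, the cap reaches its stop (horizontal distance between cap_centre and neck below 0.004 m and (horizontal distance between cap_lug and stop_a below 0.004 m or horizontal distance between cap_lug and stop_b below 0.004 m or horizontal distance between cap_lug and stop_c below 0.004 m)), for 0.05 s.
3. at the stop the ratchet has clicked at least twice (all of step 2 and value of joint cap_ratchet above 0.76 rad), for 0.1 s.
At the end, for the whole second after the job is handed in: The cap sits centred on the neck (within 4 mm) and straight, its lugs against their stops under the flange (within 4 mm), held down by them with cap_centre 8 to 22 mm above the nominal neck top; the ratchet has clicked two to four times (joint 0.76 to 2.0 rad); the can stands upright and still (all of step 3 and z of cap_centre in the frame of neck between 0.008 and 0.022 m and value of joint cap_ratchet below 2 rad and angle between cap_centre's own z axis and vertical below 0.1 rad and angle between fuel_can's own z axis and vertical below 0.05 rad and linear speed of fuel_can below 0.02 m/s and velocity of joint cap_ratchet below 0.1 rad/s); the robot touches nothing.
It fails at once if the ratchet clicks before the cap is at its stop (value of joint cap_ratchet above 0.4 rad and not (horizontal distance between cap_lug and stop_a below 0.006 m or horizontal distance between cap_lug and stop_b below 0.006 m or horizontal distance between cap_lug and stop_c below 0.006 m)).
It fails at once if the ratchet is run on past four clicks (value of joint cap_ratchet above 2.05 rad).
It fails at once if the shell is leaned on: fully bottomed, it presses on the neck with more than 7 N beyond what the sprung seal takes (about 18 N in all) (contact force between cap_shell and fuel_can above 7 N).
It fails at once if the fuel can is pushed more than 30 mm or tipped (distance of fuel_can from where it was at the start of the episode above 0.03 m or angle between fuel_can's own z axis and vertical above 0.15 rad).
It fails at once if the oil can, tape measure or green tray is pushed more than 20 mm or tipped (distance of any of oil_can_middle, tape_measure_middle, green_tray_middle from where it was at the start of the episode above 0.02 m).
It also fails if it takes over 72 s, if anything falls off the work surface, if the arm or the gripper's body presses on something with over 40 N, if the wrist force passes 120 N, or if a joint passes its speed limit or range.

### The arm

A 6-joint arm with a two-finger parallel gripper is mounted at the origin on a cart in front of the work surface, level with it; the furniture and walls round the work are solid. World frame = base frame: x ahead of the robot, y to its left, z up, the work surface at z = 0. Lengths are in m, angles in rad, forces in N, time in s.
With the tool pointing down it reaches from about 0.425 to 0.95 m from the base axis. Payload 3.5 kg.
Tool frame: the origin (TCP) lies midway between the tips of the shut fingers; the grasp point (between the pads) lies 19 mm behind it; z points along the fingers, y is the line along which they close (so a half turn about z gives the same grasp; the last joint's range is limited). The gripper opens to 85 mm and grips with 20 to 120 N. Pads are 22 mm wide; open, the fingers measure 114 mm over their backs; the gripper's body (76 mm by 85 mm) begins 54 mm behind the grasp point. The pads swing forward as they close: fully open they stand 13 mm farther back than shut.
Start: joints at [-1.439, 0.286, 1.577, -0, 1.279, -0.15], TCP at [0.188, -0.648, 0.231] pointing down, gripper open.
Joint ranges: [-2.77, 2.77], [-0.9, 2.22], [0.21, 2.48], [-1.53, 4.67], [0.24, 2.81], [-2.84, 2.84]. Speed limits (rad/s): [2.79, 2.79, 3.14, 3.14, 3.14, 3.14].

### API

Orientations are given as a unit quaternion [x, y, z, w].
In Python, from plant import get_state, read_camera, ctrl gives the robot as it stands.
- The arm moves only by the shell command python3 -m crank 'ROWS' [FORCE]. ROWS is JSON, a list of rows, each a list of 3 entries, a list of its own where there are three numbers: the shift along the tool's x, y, z in mm, then the turn about the tool's z in degrees, then the closure in counts, from 0 (fully open) to 255 (shut). In form: [[[tx, ty, tz], yaw, claw], ...]. A call has 1 to 10 rows; each row is the pose to reach, as a shift and turn from the pose commanded when the call began, along the tool's axes at that moment; what a row does not reach only later rows make up. A row lasts 1/10 s, in which the tool goes at most 50 mm and 8.59 degrees, less where a joint would pass 70% of its speed; a pose out of reach is approached as far as the arm can. A call with a gripper value outside its range is refused whole. The fingers move at their own pace and stop on an object; FORCE is the grip in N (left out, the last holds). Time passes only in rows, so rows that repeat a pose let the fingers close. It gives the time, the measured TCP pose, the force, the opening and the grip force at its end, in the units of the state.
- get_state(): the state, without advancing time (a new reading comes with each control period).
- read_camera(name): name is "scene" or "top" or "wrist"; returns a dict with "frame" (420x560x3 uint8, blue, green, red), "range_z" (420x560 float32, m along the optical axis (not along the pixel's ray), 0 where there is no reading), "vfov" (degrees; the focal length in pixels is half the picture's height over the tangent of half this angle, whatever the lens; pixels are square), "cx", "cy" (the principal point, pixels), "k1" (the pictures are not rectified: a ray, as slopes to the right and down, at radius r is drawn at 1 + k1 r^2 times it, then the intrinsics apply), "origin" and "orientation" of the camera in the world. Camera axes: x right, y down, z forward; pixel columns grow to the right and rows downward; lengths in m; the calibration is good to about 2 mm. A picture is of the moment at which its call begins.
- ctrl.sign_off(): hands the job in; it is judged then, once.
The state is a dict: "time": time; "qpos": joint angles; "dq": joint speeds; "joint_efforts": joint torques, N m; "eef_pos": TCP position; "tcp_rot": TCP orientation; "contact_force": force on the tool from outside, world axes, zero at the start; "wrist_torque": the same for the moment, N m; "opening": opening from 0.0 (shut) to 1.0 (fully open); "finger_force": force on a finger pad.
Only numpy, scipy, OpenCV 4.12 (cv2) and the standard library are available. Lean on these libraries where they do the work, as an engineer would, in place of code of your own. Each camera call takes 0.05 s, during which the arm holds its last target. There are 200 camera calls.

## Working session

There is one attempt and no reset: what is moved stays moved. The work goes in short steps, Python scripts to look and compute and a shell command to move; the robot and the scene stay as the last step left them, time stands still between calls to the robot, and variables do not carry over. Pictures are saved under pics/ and viewed, at most 10 in all, crops included, and the job is handed in when it is done.

```bash
mkdir -p pics; ls
cat > h.py <<'E'
import numpy as np, cv2
from scipy.spatial.transform import Rotation as R
from plant import get_state, read_camera, ctrl
def cam(n):
    c=read_camera(n); h,w=c["frame"].shape[:2]
    f=h/2/np.tan(np.radians(c["vfov"])/2); c["f"]=f
    c["K"]=np.array([[f,0,c["cx"]],[0,f,c["cy"]],[0,0,1]]); c["D"]=np.array([c["k1"],0,0,0,0.])
    uv=np.stack(np.meshgrid(np.arange(w),np.arange(h)),-1).reshape(-1,1,2).astype(float)
    c["ray"]=cv2.undistortPoints(uv,c["K"],c["D"]).reshape(h,w,2)
    c["R"]=R.from_quat(c["orientation"]).as_matrix(); c["o"]=np.array(c["origin"])
    z=c["range_z"]; p=np.dstack([c["ray"]*z[...,None],z])
    c["P"]=p@c["R"].T+c["o"]; c["P"][z==0]=np.nan
    return c
def at_z(c,u,v,z):
    r=cv2.undistortPoints(np.array([[[u,v]]],float),c["K"],c["D"])[0,0]
    d=c["R"]@np.array([r[0],r[1],1]); return c["o"]+d*(z-c["o"][2])/d[2]
E
python3 - <<'E'
from h import *
for n in ("scene","top"):
    c=cam(n); cv2.imwrite(f"pics/{n}0.png",c["frame"]); np.save(f"{n}_P.npy",c["P"]); print(n,c["o"],c["R"].round(2).tolist(),c["f"],c["k1"])
s=get_state(); print(s)
E
```

```text
pics
scene [-0.21742375  0.6996382   1.22210897] [[-0.58, -0.62, 0.53], [-0.81, 0.45, -0.38], [-0.0, -0.65, -0.76]] 530.4947846393965 -0.12938623914159028
top [0.44680569 0.15798075 0.96088448] [[-0.01, -0.99, 0.12], [-1.0, 0.01, -0.03], [0.03, -0.12, -0.99]] 418.479504396938 -0.05786629355568695
{'time': 0.1, 'qpos': array([-1.43903424e+00,  2.87140829e-01,  1.57806214e+00,  2.46768637e-05,
        1.27859716e+00, -1.49989817e-01]), 'dq': array([-0.00128093, -0.00257717, -0.00267979, -0.00198473,  0.00209413,
        0.00078882]), 'joint_efforts': array([ 3.89579345e-04, -4.07297623e+01, -2.93699938e+01, -1.79162048e-04,
        3.41831364e-03, -1.11934542e-07]), 'eef_pos': array([ 0.18763653, -0.64776559,  0.23002591]), 'tcp_rot': array([ 9.90093281e-01,  1.40406827e-01,  2.18701937e-05, -1.10358424e-03]), 'contact_force': array([-0.57061418, -0.33957525,  0.17818079]), 'wrist_torque': array([-0.08248767,  0.0155696 ,  0.02086612]), 'finger_force': 0.0, 'opening': 0.9976517273037466}
```

View pics/top0.png

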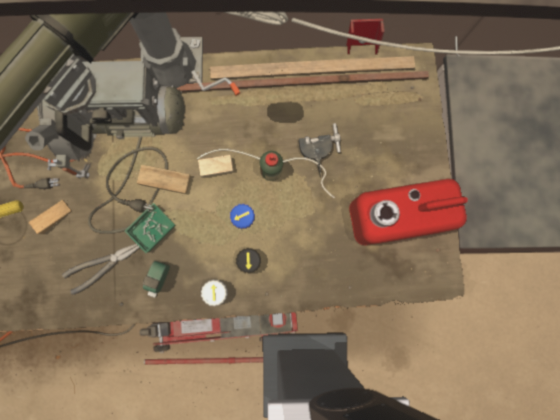

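View pics/scene0.png

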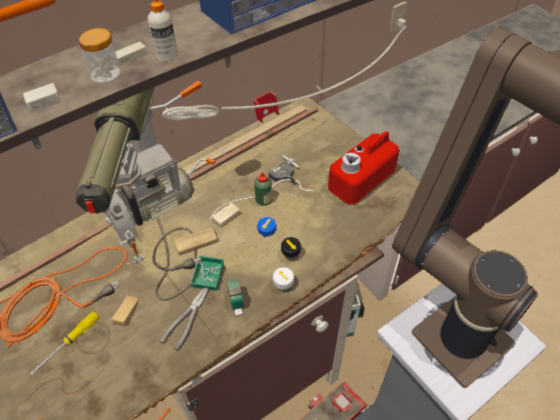

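The top view shows three knobs: black at (248,260), blue at (242,216) and white at (213,293). The dark blot at (285,112) is flat on the board. I choose black, as described. The red can's neck is at (386,212), with its handle running right to (465,203).

Run:
```python
from h import *
c=cam("top"); F=c["frame"]; P=c["P"]
hsv=cv2.cvtColor(F,cv2.COLOR_BGR2HSV)
# cap
yel=cv2.inRange(hsv,(20,120,120),(35,255,255))
pts=P[245:276,233:264].reshape(-1,3); up=pts[(pts[:,2]>0.04)]
print("cap top n",len(up),np.median(up,0), (up.min(0)+up.max(0))/2, np.ptp(up,axis=0))
m=np.zeros_like(yel); m[245:276,233:264]=yel[245:276,233:264]
v,u=np.nonzero(m); w=P[v,u]; print("arrow",len(w),np.nanmean(w,0)); q=w[:,:2]-np.nanmean(w[:,:2],0); U,S,V=np.linalg.svd(q,full_matrices=False); print("axis",V[0],np.degrees(np.arctan2(V[0][1],V[0][0])))
t=q@V[0]; n=q@V[1]
for a in np.linspace(t.min(),t.max(),7): 
    k=abs(t-a)<.004; print(round(a,4),np.ptp(n[k]).round(4),k.sum())
# can
red=cv2.inRange(hsv,(0,120,60),(8,255,255))|cv2.inRange(hsv,(172,120,60),(180,255,255))
k=(red>0); k[:, :330]=0; k[:160]=0;k[260:]=0
tp=k&(P[...,2]>0.09)&(P[...,2]<0.115)
xy=P[tp][:,:2].astype(np.float32); print("can",cv2.minAreaRect(xy*1000),np.median(P[tp][:,2]))
nk=P[195:230,370:403].reshape(-1,3); print("neck z hist",np.histogram(nk[:,2],bins=np.arange(.08,.16,.004)))
g=nk[nk[:,2]>.125]; print(np.median(g,0),cv2.minEnclosingCircle((g[:,:2]*1000).astype(np.float32)))
a=cv2.resize(F[235:315,190:290],None,fx=4,fy=4,interpolation=2); b=cv2.resize(F[180:260,335:435],None,fx=4,fy=4,interpolation=2)
cv2.imwrite("pics/crop1.png",np.hstack([a,b]))
```

```text
cap top n 498 [0.46493186 0.19826362 0.04682348] [0.46506063 0.19836897 0.04711912] [0.05430382 0.05234041 0.01038508]
arrow 63 [0.46478603 0.19847179 0.04757694]
axis [-0.99897844 -0.04518939] -177.40995636732498
-0.0187 0.0066 6
-0.0129 0.0069 16
-0.007 0.0064 13
-0.0012 0.0046 9
0.0046 0.0086 14
0.0104 0.011 21
0.0162 0.0085 8
can ((566.6931762695312, -151.4385986328125), (110.98015594482422, 227.7935028076172), 9.160870552062988) 0.1025585944796028
neck z hist (array([  0,   0,   0,   0,   8, 374, 236, 145,  35,  18,  22,  19,  21,
        93, 177,   3,   0,   0,   0]), array([0.08 , 0.084, 0.088, 0.092, 0.096, 0.1  , 0.104, 0.108, 0.112,
       0.116, 0.12 , 0.124, 0.128, 0.132, 0.136, 0.14 , 0.144, 0.148,
       0.152, 0.156]))
[ 0.55649922 -0.08382102  0.13627157] ((556.3424072265625, -84.2529296875), 25.50102996826172)
```

View pics/crop1.png

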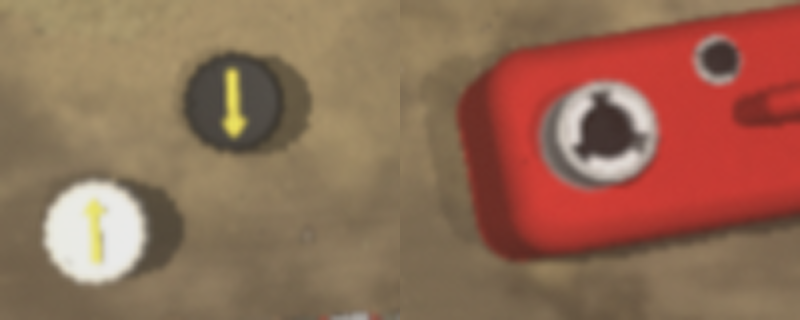

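The crop shows the black knob at (248,260) with its arrow pointing down the picture (-x, about 182.6°). The neck's slots lie at about 9°, 129° and 249°, which fits a can yaw of 9.2°. The sizes match: cap top at z = 47 mm, can 111 × 228 mm. I'm going to the cap by way of a waypoint.

```bash
python3 -m crank '[[[40,-35,0],-8,0],[[80,-70,0],-16,0],[[120,-110,0],-25,0],[[155,-145,0],-33,0],[[195,-180,0],-41,0],[[230,-215,0],-50,0],[[270,-250,0],-58,0],[[310,-285,0],-66,0],[[350,-320,0],-75,0],[[385,-355,0],-83,0]]' 40
cat >> h.py <<'E'
def to(x,y,z,th=None):
    """shift mm along tool axes and yaw (deg) to reach world target"""
    s=get_state(); r=R.from_quat(s["tcp_rot"]); d=r.inv().apply(np.array([x,y,z])-s["eef_pos"])*1000
    X=r.as_matrix()[:,0]; t0=np.degrees(np.arctan2(X[1],X[0]))
    print("shift",d.round(1),"theta",round(t0,2),"yaw",None if th is None else round(t0-th,1),"tcp",s["eef_pos"].round(4),"q6",round(np.degrees(s["qpos"][5]),1))
E
python3 -c "
from h import *
to(.465,.198,.17,106)"
```

```text
time: 1.15
eef_pos: [0.4475, -0.219, 0.2313]
tcp_rot: [0.646, 0.763, 0.0, 0.0]
contact_force: [0.8, -1.1, -0.3]
opening: 0.997
finger_force: 0.0
shift [408.4  85.9  61.2] theta 99.48 yaw -6.5 tcp [ 0.4475 -0.219   0.2313] q6 -47.2
```

```bash
python3 -m crank '[[[45,10,0],-2,0],[[90,20,0],-4,0],[[135,30,5],-6.5,0],[[180,40,10],-6.5,0],[[225,50,20],-6.5,0],[[270,60,30],-6.5,0],[[315,70,40],-6.5,0],[[360,80,50],-6.5,0],[[408,86,60],-6.5,0],[[408,86,60],-6.5,0]]'
python3 - <<'E'
from h import *
c=cam("wrist"); cv2.imwrite("pics/w1.png",c["frame"]); print(c["o"],c["R"].round(2).tolist())
P=c["P"]; F=c["frame"]
k=(P[...,2]>.03)&(P[...,2]<.056)&(np.hypot(P[...,0]-.465,P[...,1]-.198)<.045)
g=P[k]; print(len(g),np.median(g[:,2]),cv2.minEnclosingCircle((g[:,:2]*1000).astype(np.float32)),(g.min(0)+g.max(0))/2,np.ptp(g,axis=0))
hsv=cv2.cvtColor(F,cv2.COLOR_BGR2HSV); y=(cv2.inRange(hsv,(20,120,100),(35,255,255))>0)&k
w=P[y]; m=w.mean(0); q=w[:,:2]-m[:2]; V=np.linalg.svd(q,full_matrices=False)[2]; t=q@V[0]; n=q@V[1]
print("arrow",m,V[0],"width +",np.ptp(n[t>0.003]),"width -",np.ptp(n[t<-.003]),"skew",(t**3).mean())
to(.465,.198,.02,106)
E
```

```text
time: 2.15
eef_pos: [0.4648, 0.2, 0.1694]
tcp_rot: [0.602, 0.799, -0.001, -0.002]
contact_force: [-0.8, -0.9, -0.1]
opening: 0.999
finger_force: 0.0
[0.44716487 0.26235344 0.31124987] [[0.96, 0.27, 0.07], [0.28, -0.93, -0.25], [-0.0, 0.26, -0.97]]
3801 0.04636382864176136 ((465.74554443359375, 198.9813995361328), 27.902103424072266) [0.46558293 0.19919463 0.03981785] [0.05510504 0.05447609 0.01932618]
arrow [0.46458809 0.1976605  0.04699218] [0.99933283 0.03652261] width + 0.007358925941709392 width - 0.014068310274775769 skew 2.458668911950413e-07
shift [  0.2   0.  150. ] theta 105.95 yaw -0.1 tcp [0.4655 0.1979 0.17  ] q6 -4.4
```

View pics/w1.png

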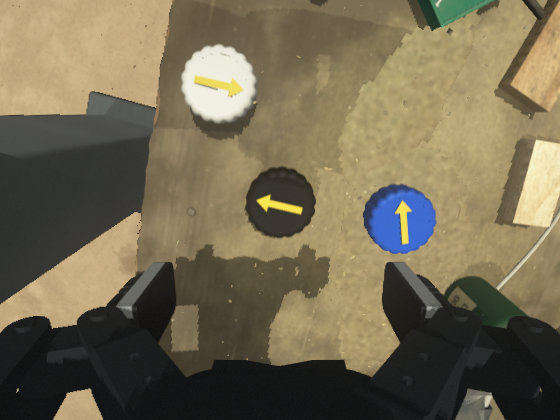

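The wrist view shows the black cap centred between the open fingers at (281,203), arrow pointing left, and white and blue well clear. Measured centre is (0.4655, 0.199), arrow at 182°. I'm going down to grip it.

```bash
python3 -m crank '[[[1,0,40],0,0],[[1,0,80],0,0],[[1,0,115],0,0],[[1,0,140],0,0],[[1,0,155],0,0],[[1,0,155],0,0],[[1,0,155],0,120],[[1,0,155],0,255],[[1,0,155],0,255],[[1,0,155],0,255]]' 60
python3 -m crank '[[[0,0,0],0,255],[[0,0,0],0,255],[[0,0,0],0,255]]'
python3 -m crank '[[[0,0,-30],0,255],[[0,0,-60],0,255],[[0,0,-100],0,255],[[0,0,-140],0,255],[[0,0,-180],0,255],[[0,0,-220],0,255],[[0,0,-220],0,255]]'
python3 - <<'E'
from h import *
c=cam("wrist"); cv2.imwrite("pics/w2.png",c["frame"])
t=get_state(); r=R.from_quat(t["tcp_rot"]).as_matrix(); P=(c["P"]-t["eef_pos"])@r   # tool coords
k=(abs(P[...,0])<.04)&(abs(P[...,1])<.045)&(P[...,2]>-.05)&(P[...,2]<.03)
hsv=cv2.cvtColor(c["frame"],cv2.COLOR_BGR2HSV); y=(cv2.inRange(hsv,(20,120,100),(35,255,255))>0)&k
w=P[y]; m=w.mean(0); q=w[:,:2]-m[:2]; V=np.linalg.svd(q,full_matrices=False)[2]; s=q@V[0];n=q@V[1]
print("arrow tool",m,V[0],"w+",np.ptp(n[s>.003]),"w-",np.ptp(n[s<-.003]),"world",r[:2,:2]@V[0],t["opening"],t["finger_force"])
dark=k&(hsv[...,2]<70)
to(.556,-.083,.25)
E
```

```text
time: 3.2
eef_pos: [0.4683, 0.1966, 0.0183]
tcp_rot: [0.604, 0.797, 0.001, 0.001]
contact_force: [-0.8, -1.8, 6.2]
opening: 0.64
finger_force: 63.4
time: 3.5
eef_pos: [0.4683, 0.1966, 0.0183]
tcp_rot: [0.604, 0.797, 0.001, 0.001]
contact_force: [-0.2, -1.5, 5.9]
opening: 0.64
finger_force: 63.4
time: 4.2
eef_pos: [0.4699, 0.1974, 0.2438]
tcp_rot: [0.604, 0.797, 0.005, 0.004]
contact_force: [-0.6, -1.1, -0.3]
opening: 0.639
finger_force: 63.9
arrow tool [ 0.00312307 -0.00060492 -0.03250336] [ 0.23073567 -0.97301647] w+ 0.013543416882919797 w- 0.006527671437595025 world [-0.99915083 -0.04048934] 0.63719082108093 63.94015073776245
shift [-293.3    9.    -9.6] theta 105.66 yaw None tcp [0.4683 0.197  0.2401] q6 -4.3
```

View pics/w2.png

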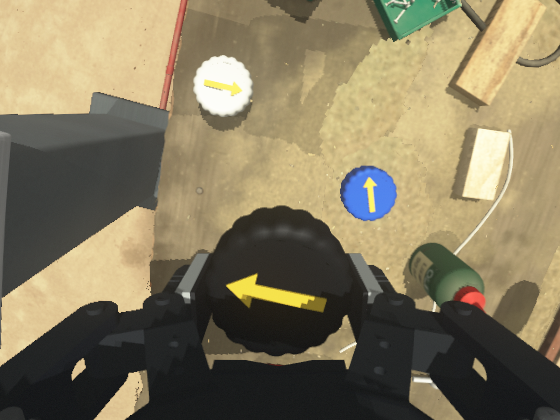

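The cap is held between the pads, with the arrow at 182.3°. To drop the lugs in, it must turn 53° clockwise to the slot at 129.2°. I'm first stopping short of the neck to see the cap and neck in the same wrist picture.

```bash
python3 -c "
from h import *
to(.501,-.155,.22,52.7)"
```

```text
shift [-347.8  -63.6   19.8] theta 105.66 yaw 53.0 tcp [0.4683 0.197  0.2401] q6 -4.3
```

```bash
python3 -m crank '[[[-30,-5,0],5,255],[[-70,-12,2],11,255],[[-115,-20,5],17,255],[[-160,-29,8],24,255],[[-205,-37,11],31,255],[[-250,-45,14],38,255],[[-290,-53,17],45,255],[[-325,-60,20],50,255],[[-348,-64,20],53,255],[[-348,-64,20],53,255]]'
python3 -m crank '[[[0,0,0],0,255],[[0,0,0],0,255]]'
cat > meas.py <<'E'
from h import *
from scipy.optimize import least_squares
import sys
c=cam("wrist"); cv2.imwrite("pics/w3.png",c["frame"])
t=get_state(); r=R.from_quat(t["tcp_rot"]).as_matrix(); T=(c["P"]-t["eef_pos"])@r; P=c["P"]
def circ(xy,rad,p0):
    f=least_squares(lambda p:np.hypot(*(xy-p).T)-rad,p0,loss="soft_l1",f_scale=.001); return f.x
# cap: top-face rim in tool frame
k=(abs(T[...,0])<.04)&(abs(T[...,1])<.030)&(T[...,2]>-.037)&(T[...,2]<-.027)
g=T[k]; h=cv2.convexHull((g[:,:2]*1000).astype(np.float32))[:,0]/1000
h=h[abs(h[:,1])<.022]; cc=circ(h,.0275,[0,0]); print("cap top",len(g),np.median(g[:,2]),"centre tool",cc,"x-range",g[:,0].min(),g[:,0].max())
hsv=cv2.cvtColor(c["frame"],cv2.COLOR_BGR2HSV); y=(cv2.inRange(hsv,(20,120,100),(35,255,255))>0)&k
w=T[y]; m=w.mean(0); q=w[:,:2]-m[:2]; V=np.linalg.svd(q,full_matrices=False)[2]
print("arrow",m,"world",np.degrees(np.arctan2(*(r[:2,:2]@V[0])[::-1])), "line offset of centre", (cc-m[:2])@V[1])
# neck
N=np.array([.556,-.083]); k=(np.hypot(P[...,0]-N[0],P[...,1]-N[1])<.035)&(P[...,2]>.125)&(P[...,2]<.15)&(hsv[...,1]<110)
g=P[k]; z=np.median(g[:,2]); g=g[abs(g[:,2]-z)<.004]; z=np.median(g[:,2]); h=cv2.convexHull((g[:,:2]*1000).astype(np.float32))[:,0]/1000
nc=circ(h,.0245,N); print("neck",len(g),z,nc,"hullres",np.ptp(h,axis=0))
d=g[:,:2]-nc; a=np.degrees(np.arctan2(d[:,1],d[:,0]))%120; rr=np.hypot(*d.T); kk=(rr>.0165)&(rr<.0195)
H=np.histogram(a[kk],bins=np.arange(0,121,4))[0]; print("slot hist(4deg bins, mod120)",H)
red=(cv2.inRange(hsv,(0,130,60),(8,255,255))|cv2.inRange(hsv,(172,130,60),(180,255,255)))>0
can=P[red&(P[...,2]>.09)&(P[...,2]<.112)&(np.hypot(P[...,0]-N[0],P[...,1]-N[1])<.25)]; print("can",cv2.minAreaRect((can[:,:2]*1000).astype(np.float32)))
print(t["finger_force"],t["contact_force"])
to(*nc,.22)
E
python3 meas.py
```

```text
time: 5.25
eef_pos: [0.4977, -0.1579, 0.2139]
tcp_rot: [0.897, 0.442, -0.001, -0.001]
contact_force: [-0.6, 0.3, -2.1]
opening: 0.638
finger_force: 63.7
time: 5.45
eef_pos: [0.4983, -0.1546, 0.2152]
tcp_rot: [0.896, 0.444, -0.0, -0.001]
contact_force: [0.1, 0.6, -1.6]
opening: 0.632
finger_force: 63.7
cap top 13739 -0.02790552841383842 centre tool [3.17025446e-03 5.61921190e-05] x-range -0.02376629064747429 0.030365121769239018
arrow [ 0.00327136 -0.00157859 -0.02851819] world 129.2193027414114 line offset of centre 0.0002841296914318828
neck 3276 0.136231875866752 [ 0.55711913 -0.08397591] hullres [0.05033255 0.05024211]
slot hist(4deg bins, mod120) [ 0  0  0  0  0  0 14 32 34 32 36 32 31 35 34 35 33 34 31 32 36 37 30 29
 35 31 36 26  1  0]
can ((567.66162109375, -151.225341796875), (109.91902923583984, 226.3365936279297), 9.047568321228027)
63.69779348373413 [ 0.02793615 -0.30527674 -1.20008087]
shift [91.7  4.  -4.4] theta 52.75 yaw None tcp [ 0.4985 -0.1545  0.2156] q6 8.9
```

View pics/w3.png

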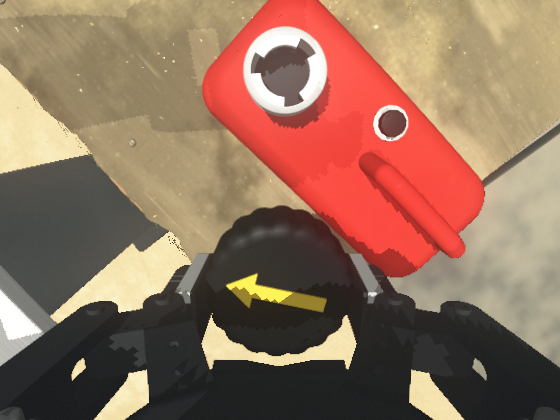

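The picture shows the neck at (285,70) with its slots and the cap held at (280,280), arrow 129.2° against a slot at about 128.9°. Neck top is at z = 0.136, so the seal should touch at about TCP z = 0.136. I'm moving over the neck.

```bash
python3 -m crank '[[[20,1,0],0,255],[[45,2,0],0,255],[[70,3,0],0,255],[[88,4,0],0,255],[[88,4,0],0,255],[[88,4,15],0,255],[[88,4,30],0,255],[[88,4,45],0,255],[[88,4,48],0,255],[[88,4,48],0,255]]'
python3 -m crank '[[[0,0,0],0,255],[[0,0,0],0,255],[[0,0,0],0,255]]'
python3 - <<'E'
from h import *
t=get_state(); r=R.from_quat(t["tcp_rot"]).as_matrix(); 
print("cap xy",(t["eef_pos"]+r@[.0032,0,0])[:2],"tilt",np.degrees(np.arccos(-r[2,2])),t["contact_force"],t["wrist_torque"])
n=np.array([.5571,-.0840]); print("err tool mm",(r.T@np.r_[n-(t["eef_pos"]+r@[.0032,0,0])[:2],0])*1000); to(.5571,-.084,.15)
E
```

```text
time: 6.5
eef_pos: [0.5544, -0.0885, 0.1665]
tcp_rot: [0.896, 0.443, -0.001, -0.001]
contact_force: [0.7, 0.5, -0.7]
opening: 0.64
finger_force: 63.7
time: 6.8
eef_pos: [0.5559, -0.0886, 0.1692]
tcp_rot: [0.896, 0.443, 0.001, 0.001]
contact_force: [-1.0, 0.3, -1.0]
opening: 0.639
finger_force: 63.7
cap xy [ 0.55786855 -0.08601213] tilt 0.09222634666523091 [-0.97357941  0.29830091 -0.95156021] [ 0.02870565 -0.0073473   0.01338622]
err tool mm [ 1.13297675 -1.83185796 -0.00220594]
shift [ 4.3 -1.9 19.2] theta 52.64 yaw None tcp [ 0.5559 -0.0886  0.1692] q6 18.0
```

```bash
cat > avg.py <<'E'
from h import *
E,Q,Fz=[],[],[]
for i in range(8):
    read_camera("wrist"); t=get_state(); E.append(t["eef_pos"]); Fz.append(t["contact_force"]); Q.append(t["qpos"])
E=np.array(E); print("eef",E.mean(0).round(5),"sd",E.std(0).round(5),"F",np.mean(Fz,0).round(2),"qsd",np.std(Q,0).max().round(5))
r=R.from_quat(t["tcp_rot"]).as_matrix(); c=E.mean(0)+r@[.0032,0,0]
print("err tool mm",(r.T@np.r_[np.array([.5571,-.0840])-c[:2],0])*1000)
E
python3 avg.py
python3 - <<'E'
from h import *
for n in ("scene","top"):
    c=cam(n); F=c["frame"]; 
    w=cv2.projectPoints(np.array([[.557,-.084,.15]]),cv2.Rodrigues(c["R"].T)[0],-c["R"].T@c["o"],c["K"],c["D"])[0][0,0]; print(n,w)
    u,v=w.astype(int); u=max(u,50);v=max(v,38); cv2.imwrite(f"c_{n}.png",cv2.resize(F[v-37:v+38,u-50:u+50],(400,300),interpolation=2))
W=read_camera("wrist")["frame"]
cv2.imwrite("pics/c4.png",np.vstack([np.hstack([cv2.imread("c_scene.png"),cv2.imread("c_top.png")]),cv2.resize(W,(800,600))[150:450]]))
E
```

```text
eef [ 0.5556  -0.08838  0.16866] sd [1.3e-04 7.0e-05 2.4e-04] F [ 0.24 -0.1  -1.09] qsd 0.00026
err tool mm [ 1.18962090e+00 -1.46587331e+00 -4.60397439e-06]
scene [351.24362432 155.54001327]
top [388.55600103 210.97752431]
```

View pics/c4.png

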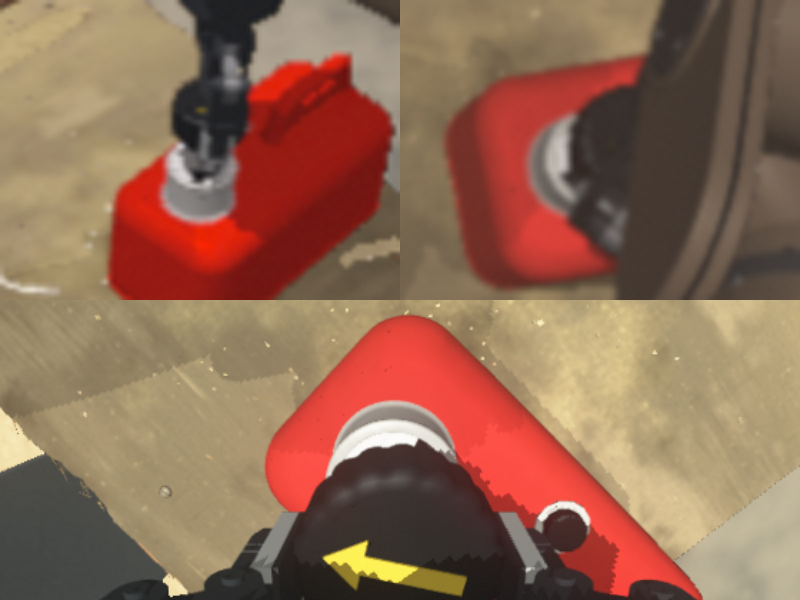

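The crops show the cap hovering just over the neck, straight and roughly coaxial. I'm correcting by (+1.2, -1.5) mm and lowering in small steps while watching the force.

```bash
python3 -m crank '[[[1.2,-1.5,2],0,255],[[1.2,-1.5,5],0,255],[[1.2,-1.5,8],0,255],[[1.2,-1.5,11],0,255],[[1.2,-1.5,14],0,255],[[1.2,-1.5,14],0,255],[[1.2,-1.5,14],0,255]]'; python3 avg.py
python3 -m crank '[[[0,0,1],0,255],[[0,0,2],0,255],[[0,0,3],0,255],[[0,0,3],0,255]]'; python3 avg.py
```

```text
time: 8.05
eef_pos: [0.5549, -0.0865, 0.1542]
tcp_rot: [0.896, 0.443, -0.0, -0.0]
contact_force: [-0.4, 0.6, -1.4]
opening: 0.642
finger_force: 63.7
eef [ 0.55508 -0.08652  0.15449] sd [3.e-05 2.e-05 5.e-05] F [-0.19  0.19 -1.48] qsd 8e-05
err tool mm [2.49438340e-02 7.98019214e-02 1.45995332e-05]
time: 8.85
eef_pos: [0.5548, -0.0864, 0.1511]
tcp_rot: [0.896, 0.443, -0.0, -0.0]
contact_force: [-0.5, 0.8, -1.9]
opening: 0.638
finger_force: 63.7
eef [ 0.55498 -0.08647  0.15132] sd [5.e-05 2.e-05 9.e-05] F [-0.37 -0.2  -1.52] qsd 9e-05
err tool mm [4.87623604e-02 1.87282504e-01 1.96089494e-05]
```

```bash
python3 -m crank '[[[0,0,1],0,255],[[0,0,2],0,255],[[0,0,3],0,255],[[0,0,3],0,255]]'; python3 -m crank '[[[0,0,1],0,255],[[0,0,2],0,255],[[0,0,3],0,255],[[0,0,3],0,255]]'; python3 avg.py
```

```text
time: 9.65
eef_pos: [0.5548, -0.0864, 0.148]
tcp_rot: [0.896, 0.443, -0.0, -0.0]
contact_force: [0.2, -0.3, -0.4]
opening: 0.638
finger_force: 63.7
time: 10.05
eef_pos: [0.5548, -0.0864, 0.1451]
tcp_rot: [0.896, 0.443, -0.0, -0.0]
contact_force: [-0.6, -0.2, -1.3]
opening: 0.641
finger_force: 63.7
eef [ 0.555   -0.08648  0.14535] sd [4.e-05 2.e-05 7.e-05] F [-0.14  0.1  -1.23] qsd 8e-05
err tool mm [4.33860984e-02 1.65737561e-01 1.72993163e-05]
```

```bash
python3 -m crank '[[[0,0,1],0,255],[[0,0,2],0,255],[[0,0,3],0,255],[[0,0,3],0,255]]'; python3 -m crank '[[[0,0,1],0,255],[[0,0,2],0,255],[[0,0,3],0,255],[[0,0,3],0,255]]'; python3 avg.py
```

```text
time: 10.85
eef_pos: [0.5548, -0.0864, 0.1421]
tcp_rot: [0.896, 0.443, -0.0, -0.0]
contact_force: [-0.3, -0.1, -1.1]
opening: 0.642
finger_force: 63.7
time: 11.25
eef_pos: [0.5548, -0.0864, 0.1391]
tcp_rot: [0.896, 0.443, -0.0, -0.0]
contact_force: [-0.2, 1.2, -1.7]
opening: 0.636
finger_force: 63.7
eef [ 0.555   -0.08647  0.13935] sd [3.e-05 2.e-05 6.e-05] F [-0.42  0.27 -1.4 ] qsd 7e-05
err tool mm [3.31359316e-02 1.68431133e-01 1.92981363e-05]
```

```bash
for i in 1; do :; done; python3 -m crank '[[[0,0,1],0,255],[[0,0,1],0,255]]'; python3 -m crank '[[[0,0,1],0,255],[[0,0,1],0,255]]';  python3 -m crank '[[[0,0,1],0,255],[[0,0,1],0,255]]'
```

```text
time: 11.85
eef_pos: [0.5549, -0.0864, 0.1382]
tcp_rot: [0.896, 0.443, -0.0, -0.0]
contact_force: [-0.9, 0.6, -1.8]
opening: 0.636
finger_force: 63.7
time: 12.05
eef_pos: [0.5549, -0.0864, 0.1371]
tcp_rot: [0.896, 0.443, -0.0, -0.0]
contact_force: [0.2, -0.1, -1.1]
opening: 0.64
finger_force: 63.7
time: 12.25
eef_pos: [0.5553, -0.0866, 0.1367]
tcp_rot: [0.896, 0.443, 0.0, 0.0]
contact_force: [0.0, 0.2, 0.6]
opening: 0.637
finger_force: 64.0
```

```bash
python3 -m crank '[[[0,0,1],0,255],[[0,0,1],0,255]]'; python3 -m crank '[[[0,0,1],0,255],[[0,0,1],0,255]]'
```

```text
time: 12.45
eef_pos: [0.5557, -0.0867, 0.1366]
tcp_rot: [0.896, 0.443, 0.001, 0.001]
contact_force: [-0.9, 0.5, 4.5]
opening: 0.637
finger_force: 64.2
time: 12.65
eef_pos: [0.5558, -0.0867, 0.1361]
tcp_rot: [0.896, 0.443, 0.001, 0.001]
contact_force: [-2.8, 0.3, 7.5]
opening: 0.639
finger_force: 64.3
```

```bash
python3 avg.py
```

```text
eef [ 0.55581 -0.08671  0.13621] sd [1.e-05 1.e-05 2.e-05] F [-2.35  0.89  7.48] qsd 4e-05
err tool mm [-0.25729838 -0.61767532 -0.00135446]
```

Seal contact came at TCP z ≈ 0.1367, and it now takes about 9 N. I'm pressing on to roughly 2.7 mm, with a small sideways correction.

```bash
python3 -m crank '[[[-0.3,-0.6,1],0,255],[[-0.3,-0.6,2],0,255],[[-0.3,-0.6,2],0,255]]'; python3 avg.py
```

```text
time: 13.35
eef_pos: [0.5558, -0.0867, 0.1348]
tcp_rot: [0.896, 0.443, 0.001, 0.001]
contact_force: [-1.2, 0.4, 8.3]
opening: 0.637
finger_force: 64.3
eef [ 0.55579 -0.08672  0.13487] sd [1.e-05 1.e-05 2.e-05] F [-1.72  0.73  8.72] qsd 3e-05
err tool mm [-0.24119041 -0.61345215 -0.00253547]
```

```bash
python3 -m crank '[[[0,0,1],0,255],[[0,0,1],0,255],[[0,0,1],0,255]]'; python3 avg.py; python3 -m crank '[[[0,0,0],2,255],[[0,0,0],4,255],[[0,0,0],6,255],[[0,0,0],8,255],[[0,0,0],10,255],[[0,0,0],10,255]]'; python3 avg.py; python3 -c "
from h import *
print(get_state()['wrist_torque']);to(.5,0,.1)"
```

```text
time: 14.05
eef_pos: [0.5558, -0.0867, 0.1341]
tcp_rot: [0.896, 0.443, 0.001, 0.001]
contact_force: [-2.3, 0.6, 9.0]
opening: 0.641
finger_force: 64.4
eef [ 0.55581 -0.08673  0.13408] sd [1.e-05 1.e-05 1.e-05] F [-1.6   0.98  9.43] qsd 2e-05
err tool mm [-0.24479669 -0.63215092 -0.0025612 ]
time: 15.05
eef_pos: [0.5556, -0.0863, 0.134]
tcp_rot: [0.932, 0.363, 0.001, 0.001]
contact_force: [-2.9, 2.1, 8.9]
opening: 0.638
finger_force: 64.5
eef [ 0.5556  -0.08633  0.13396] sd [1.e-05 1.e-05 1.e-05] F [-2.45  1.72  9.6 ] qsd 2e-05
err tool mm [-0.51628307 -0.69495285 -0.00258497]
[0.317585   0.35205755 0.11442851]
shift [  17.5 -101.2   33.8] theta 42.66 yaw None tcp [ 0.5556 -0.0863  0.134 ] q6 28.1
```

```bash
python3 -m crank '[[[0,-0.4,0],0,255],[[0,-0.7,0],2,255],[[0,-0.8,0],4,255],[[0,-0.9,0],6,255],[[0,-0.9,0],6,255]]'; python3 avg.py; python3 -c "
from h import *
print(get_state()['wrist_torque']);to(.5,0,.1)"
```

```text
time: 15.95
eef_pos: [0.5553, -0.086, 0.1341]
tcp_rot: [0.949, 0.314, 0.002, 0.001]
contact_force: [-1.1, 1.4, 8.8]
opening: 0.639
finger_force: 64.5
eef [ 0.55535 -0.08601  0.13414] sd [1.e-05 2.e-05 1.e-05] F [-1.91  0.85  9.47] qsd 4e-05
err tool mm [-0.59597435 -0.56258554 -0.00338937]
[0.19755158 0.29914693 0.04038698]
shift [   6.8 -102.1   33.8] theta 36.66 yaw None tcp [ 0.5554 -0.086   0.1342] q6 34.2
```

Torque fell to 0.04 N·m with the height unchanged, so the lugs are under the flange and the cap turns freely. I'm going on to about 30°.

```bash
python3 -m crank '[[[0,-0.2,0],3,255],[[0,-0.5,0],6,255],[[0,-0.7,0],9,255],[[0,-0.9,0],12,255],[[0,-1,0],14,255],[[0,-1,0],14,255]]'; python3 avg.py; python3 -c "
from h import *
print(get_state()['wrist_torque']);to(.5,0,.1)"
```

```text
time: 16.95
eef_pos: [0.5549, -0.0852, 0.1342]
tcp_rot: [0.981, 0.196, 0.002, 0.001]
contact_force: [-1.8, 0.4, 8.9]
opening: 0.637
finger_force: 64.7
eef [ 0.55485 -0.08522  0.13418] sd [2.e-05 1.e-05 1.e-05] F [-1.72  1.22  9.13] qsd 4e-05
err tool mm [-0.65251461 -0.25688598 -0.00304197]
[0.17750099 0.27936855 0.07614775]
shift [-17.9 -99.9  33.9] theta 22.66 yaw None tcp [ 0.5549 -0.0852  0.1342] q6 48.2
```

```bash
python3 -m crank '[[[0,-0.2,0],4,255],[[0,-0.5,0],8,255],[[0,-0.7,0],12,255],[[0.1,-0.9,0],16,255],[[0.2,-1.1,0],20,255],[[0.2,-1.1,0],20,255]]'; python3 avg.py; python3 -c "
from h import *
print(get_state()['wrist_torque']);to(.5,0,.1)"
```

```text
time: 17.95
eef_pos: [0.5537, -0.0837, 0.134]
tcp_rot: [1.0, 0.023, 0.001, 0.0]
contact_force: [-3.4, 1.7, 10.6]
opening: 0.636
finger_force: 65.0
eef [ 0.55372 -0.08374  0.13398] sd [1.e-05 1.e-05 1.e-05] F [-3.91  1.91 10.35] qsd 6e-05
err tool mm [1.64127507e-01 4.16580795e-01 4.10126493e-04]
[0.34838753 0.59059166 0.17136166]
shift [-49.8 -86.2  33.9] theta 2.71 yaw None tcp [ 0.5537 -0.0838  0.134 ] q6 68.3
```

```bash
python3 -m crank '[[[-0.3,-0.4,0],3,255],[[-0.5,-0.8,0],6,255],[[-0.4,-1,0],10,255],[[-0.4,-1.2,0],14,255],[[-0.3,-1.5,0],19,255],[[-0.2,-1.7,0],24,255],[[-0.2,-1.7,0],24,255]]'; python3 avg.py; python3 -c "
from h import *
print(get_state()['wrist_torque']);to(.5,0,.1)"
```

```text
time: 19.05
eef_pos: [0.5543, -0.0825, 0.1342]
tcp_rot: [0.983, -0.186, 0.002, 0.0]
contact_force: [-1.4, 0.5, 9.1]
opening: 0.64
finger_force: 64.8
eef [ 0.55467 -0.08278  0.13437] sd [1.1e-04 8.0e-05 5.0e-05] F [-0.39  0.49  9.12] qsd 0.00024
err tool mm [-0.49586936  0.25590946 -0.00293967]
[-0.01911975  0.1484441  -0.07056869]
shift [-81.4 -57.2  33.9] theta -21.36 yaw None tcp [ 0.5547 -0.0828  0.1344] q6 92.5
```

```bash
python3 -m crank '[[[0,-0.3,0],4,255],[[0,-0.5,0],8,255],[[0,-0.8,0],13,255],[[0.1,-1,0],18,255],[[0.2,-1.3,0],22,255],[[0.2,-1.4,0],26,255],[[0.3,-1.6,0],30,255],[[0.3,-1.6,0],30,255]]'; python3 avg.py; python3 -c "
from h import *
print(get_state()['wrist_torque']);to(.5,0,.1)"
```

```text
time: 20.25
eef_pos: [0.555, -0.0811, 0.1341]
tcp_rot: [0.901, -0.434, 0.002, -0.0]
contact_force: [-1.3, 1.0, 8.9]
opening: 0.637
finger_force: 65.0
eef [ 0.55501 -0.08115  0.13412] sd [1.e-05 1.e-05 1.e-05] F [-1.69  0.85  9.35] qsd 7e-05
err tool mm [0.33055356 0.14515003 0.00075386]
[ 0.06852155  0.41183084 -0.04396039]
shift [-97.8  -7.6  33.8] theta -51.36 yaw None tcp [ 0.555  -0.0811  0.1341] q6 122.7
```

```bash
python3 -m crank '[[[0,0,-1],0,255],[[0,0,-1],0,255],[[0,0,-1],0,60],[[0,0,-1],0,0],[[0,0,-1],0,0],[[0,0,-1],0,0],[[0,0,-1],0,0]]'; python3 avg.py; python3 -m crank '[[[0,0,-10],0,0],[[0,0,-30],0,0],[[0,0,-60],0,0],[[0,0,-100],0,0],[[0,0,-120],0,0],[[-30,0,-120],0,0],[[-60,0,-120],0,0],[[-60,0,-120],0,0]]'
python3 - <<'E'
from h import *
for i in range(4): read_camera("wrist")
c=cam("wrist"); t=cam("top"); P=c["P"]; F=c["frame"]
k=(np.hypot(P[...,0]-.557,P[...,1]+.084)<.04)&(P[...,2]>.155)&(P[...,2]<.18); g=P[k]
h=cv2.convexHull((g[:,:2]*1000).astype(np.float32)); print("cap top z",np.median(g[:,2]),cv2.minEnclosingCircle(h))
hsv=cv2.cvtColor(F,cv2.COLOR_BGR2HSV); y=(cv2.inRange(hsv,(20,120,100),(35,255,255))>0)&k
w=P[y]; m=w.mean(0); q=w[:,:2]-m[:2]; V=np.linalg.svd(q,full_matrices=False)[2]; s=q@V[0]; n=q@V[1]
print("axis",np.degrees(np.arctan2(V[0][1],V[0][0])),np.ptp(n[s>.003]),np.ptp(n[s<-.003]))
cv2.imwrite("pics/end.png",cv2.resize(np.hstack([F,t["frame"]]),(800,300)))
E
```

```text
time: 21.35
eef_pos: [0.5532, -0.0806, 0.1319]
tcp_rot: [0.901, -0.433, -0.0, 0.0]
contact_force: [0.2, 0.1, 0.7]
opening: 1.002
finger_force: 0.0
eef [ 0.55342 -0.08071  0.13223] sd [6.e-05 2.e-05 1.e-04] F [ 0.06  0.16 -0.16] qsd 0.0001
err tool mm [ 1.66875622e+00 -8.16367313e-01  8.53027707e-05]
time: 22.55
eef_pos: [0.5146, -0.0319, 0.2533]
tcp_rot: [0.902, -0.432, 0.0, -0.0]
contact_force: [0.6, -0.5, 0.7]
opening: 1.0
finger_force: 0.0
cap top z 0.16283880159942196 ((557.6171875, -84.17879486083984), 28.121150970458984)
axis -156.27773653135932 0.005852848029510049 0.013679293291077671
```

View pics/end.png

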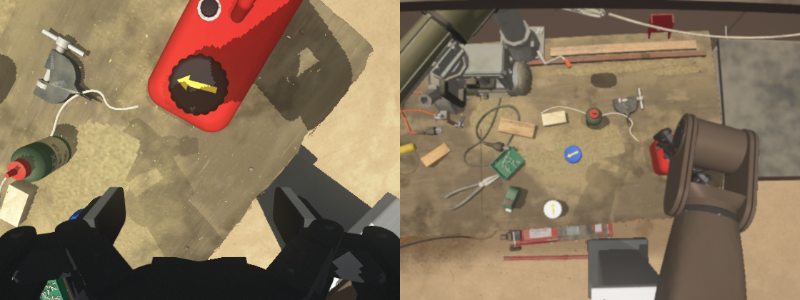

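The cap sits at the held-down height (top at z = 0.163, centre 2 mm below seal contact) and is centred within 1 mm. The arrow is at 23.7° against the stop at 93.9°, so the ratchet reads about 1.23 rad, or three clicks. The bystanders are where they were and the gripper is clear.

```bash
python3 -c "
from plant import ctrl
print(ctrl.sign_off())"
```

```text
the job is handed in; nothing more can be done
None
```

The black cap is on the fuel can's neck, turned to its stop with about three ratchet clicks (estimated from the arrow angle) and released; the job is handed in, but no verdict came back.

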